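# Put the shovel on its hook, lid the tea tin, and take its outer lid off again

### The job

The brass shovel lies across the open green tea tin: hang it by its eye on the hook beside the tin and let go of it. Then pick up the double lid by the brass knob so that both lids come together, lower it gently into the tin's mouth until it is fully home, and let go. Finally lift the green outer lid alone about ten centimetres straight up, leaving the steel inner lid undisturbed in the tin, and finish while still holding the outer lid level in the air; leave the things around standing where they are.

Things in the scene. Friction and masses are not known exactly. Their poses are not given: they have to be found in the camera images.
- tea_station: Fixed tea station at a changing place and yaw: wooden base 12 mm thick, on it a fixed green tin (outside diameter 74 mm, mouth 67 mm, 86 mm deep, rim 102 mm above the worktop). Origin: on the worktop under the tin's axis; z up. A steel post 10 mm thick (ball top at 181 mm) stands 85 mm from the tin's axis along station +y; its hook points on along +y. The base spans x -50 to 50, y -48 to 138 mm.
- tin_mouth (a point): Centre of the tin's mouth, in the plane of its rim; axes as the station's.
- hook_tip (a point): Top of the hook's upturned end, a 6 mm steel rod: 113 mm along station +y from the tin's axis, 191 mm above the worktop, 28 mm from the post (axis to axis), rising 23 mm above the hook's bottom bar.
- hook_seat (a point): Middle of the hook's level bottom bar (6 mm rod, axis 165 mm above the worktop, 100 mm along station +y), running along station y from the post to the upturned tip. With the shovel pointing out along station +y, its eye lowered over the tip and let go drops onto this bar and the shovel swings down to hang.
- shovel: Loose brass shovel, 60 g, 153 mm long: at +x a flat pan (x -23 to 40 mm, 42 mm wide, walls 13 mm), then a strip handle 12 mm wide, 6 mm thick (x -88 to -24 mm), and a flat eye at the -x end. Origin: underside of the pan, 100 mm from the eye's centre. z up as it lies. It starts flat across the tin's rim, the handle jutting out level beyond the rim on the side away from the hook.
- shovel_eye (a point): Centre of the eye: ring 26 mm outside, 17 mm inside diameter, 5 mm thick, its hole along the shovel's z; 100 mm along shovel -x from the origin.
- shovel_grip (a point): Good place to pinch the 12 mm wide handle across (along shovel y): 36 mm from the eye's centre towards the pan, mid thickness. At the start it lies about 27 mm outside the tin.
- inner_lid: Loose steel inner lid, 160 g. Origin: centre of its plug's underside; z up. Plug 62 mm diameter (54 at the tapered foot), 12 mm deep; flange 72 mm diameter, 4 mm thick, which rests on the tin's rim when home (origin then 12 mm below the mouth); boss 49 mm diameter, 5 mm high; straight brass knob 16 mm diameter in the middle. Starts plug down on the worktop, wearing the outer lid.
- knob_top (a point): Centre of the brass knob's top, 78 mm above the inner lid's origin, 30 mm above the outer lid's top. The knob belongs to the inner lid; lifting by it takes up both lids, the outer one resting loosely on the flange.
- outer_lid: Loose green outer lid, 70 g: round cap 60 mm diameter, 32 mm high, straight sides, open below, with a 22 mm hole in its top for the knob. Origin: centre of its lower rim, which rests on the inner lid's flange (16 mm above that lid's origin); z up. Not fastened: pinched by its sides (60 mm) it lifts off alone, clear of the knob after 62 mm.
- outer_top (a point): Centre of the outer lid's top face (in the knob hole), 32 mm above its lower rim.
- white_mug: Bystander, loose: white mug with a handle, 78x112x101 mm; origin under its centre.
- jar: Bystander, loose: clear jar of yellow contents with a brown lid, 71x76x98 mm; origin under its centre.
- blue_tin: Bystander, loose: closed blue food tin, 57x57x72 mm; origin under its centre.
- mill: Bystander, loose: small glass grinder with a grey cap, 44x44x90 mm; origin under its centre.
- pod_a: Bystander, loose: white coffee pod with a brown-red top, 51x51x43 mm; origin under its centre.
- pod_b: Bystander, loose: white coffee pod with a green top, 51x51x43 mm; origin under its centre.

How it is judged (in metres and radians):
On the way, in this order (a step that is already met when the one before it is completed fails the run):
1. the shovel hangs by its eye on the hook, let go (x of shovel_eye in the frame of tea_station between -0.009 and 0.009 m and y of shovel_eye in the frame of tea_station between 0.086 and 0.116 m and z of shovel_eye in the frame of tea_station between 0.148 and 0.176 m and contact force between shovel and the fingers below 0.05 N), for 0.3 s.
2. both lids together are home in the tin's mouth and let go, the shovel still hanging (all of step 1 and z of inner_lid in the frame of tin_mouth below -0.009 m and horizontal distance between inner_lid and tin_mouth below 0.005 m and angle between inner_lid's own z axis and vertical below 0.1 rad and z of outer_lid in the frame of inner_lid below 0.019 m and horizontal distance between outer_lid and inner_lid below 0.006 m and contact force between each of inner_lid, outer_lid and the fingers below 0.05 N), for 0.2 s.
At the end, for the whole second after the job is handed in: Outer lid held still by the gripper, level (0.2 rad), within 60 mm of the tin's axis, lower rim over 70 mm above the tin's, touching nothing else; inner lid home (plug over 9 mm deep, 5 mm off axis at most, 0.1 rad) and untouched; shovel's eye threaded on the hook, not touched (all of step 1 and z of inner_lid in the frame of tin_mouth below -0.009 m and horizontal distance between inner_lid and tin_mouth below 0.005 m and angle between inner_lid's own z axis and vertical below 0.1 rad and contact force between inner_lid and the fingers below 0.05 N and z of outer_lid in the frame of tin_mouth above 0.07 m and horizontal distance between outer_lid and tin_mouth below 0.06 m and contact force between outer_lid and the fingers above 1 N and angle between outer_lid's own z axis and vertical below 0.2 rad and linear speed of outer_lid below 0.05 m/s and contact force between outer_lid and inner_lid below 0.05 N and contact force between outer_lid and tea_station below 0.05 N); the arm keeps its last pose, push and grip.
It fails at once if the outer lid comes off the inner lid while the inner lid is not home in the tin ((z of outer_lid in the frame of inner_lid above 0.024 m or horizontal distance between outer_lid and inner_lid above 0.01 m) and not (z of inner_lid in the frame of tin_mouth below -0.009 m and horizontal distance between inner_lid and tin_mouth below 0.005 m and angle between inner_lid's own z axis and vertical below 0.1 rad)).
It fails at once if the double lid is let go over the tin before it is home (dropped in) (horizontal distance between inner_lid and tin_mouth below 0.03 m and z of inner_lid in the frame of tin_mouth above -0.005 m and contact force between inner_lid and the fingers below 0.05 N and contact force between inner_lid and tea_station below 0.05 N).
It fails at once if a bystander is pushed more than 30 mm away or knocked over (distance of any of white_mug, jar, blue_tin, mill, pod_a, pod_b from where it was at the start of the episode above 0.03 m or angle between any of white_mug, jar, blue_tin, mill, pod_a, pod_b's own z axis and vertical above 0.5 rad).
It also fails if it takes over 56 s, if anything falls off the work surface, if the arm or the gripper's body presses on something with over 40 N, if the wrist force passes 120 N, or if a joint passes its speed limit or range.

### The arm

A 7-joint arm with a two-finger parallel gripper is mounted at the origin on a cart in front of the work surface, level with it; the furniture and walls round the work are solid. World frame = base frame: x ahead of the robot, y to its left, z up, the work surface at z = 0. Lengths are in mm, angles in rad, forces in N, time in s.
With the tool pointing down it reaches from about 400 to 875 mm from the base axis. Payload 4.4 kg.
Tool frame: the origin (TCP) lies midway between the tips of the shut fingers; the grasp point (between the pads) lies ctrl.grip_depth behind it (ctrl.grip_depth is the distance from the TCP to the grasp point, in mm); z points along the fingers, y is the line along which they close (so a half turn about z gives the same grasp; the last joint's range is limited). The gripper opens to 85 mm and grips with 20 to 120 N. Pads are 22 mm wide; open, the fingers measure 114 mm over their backs; the gripper's body (76 mm by 85 mm) begins 54 mm behind the grasp point. The pads swing forward as they close: fully open they stand 13 mm farther back than shut.
Start: joints at [1.185, 0.628, 0.038, 1.517, -0.027, 0.996, -0.02], TCP at [204.374, -617.049, 203.213] pointing down, gripper open.
Joint ranges: [-3.06, 3.06], [-0.37, 2.12], [-1.25, 1.32], [0.18, 2.47], [-1.1, 4.24], [0.23, 1.98], [-2.94, 2.94]. Speed limits (rad/s): [2.57, 2.57, 3.14, 3.14, 3.14, 3.14, 3.14].

### API

Orientations are given as [roll, pitch, yaw] about the fixed x, y, z axes, in that order (R = Rz(yaw) Ry(pitch) Rx(roll)).
In Python, from cell import ctrl gives the robot as it stands.
- The arm moves only by the tool carry_out, never from a script. Its argument "deltas" is one flat list of numbers, 7 for each row, row after row: the turn, a rotation vector about the tool's x, y, z in degrees, then the shift along the tool's x, y, z in m, then the closure, from -1 (fully open) to 1 (shut). In form: [wx, wy, wz, dx, dy, dz, claw, wx, wy, wz, dx, dy, dz, claw, ...]. A call has 1 to 12 rows; each row shifts and turns the commanded pose from where the row before left it, along the tool's axes as they then stand; what a row does not reach is not made up. A row lasts 1/8 s, in which the tool goes at most 62.5 mm and 10.7 degrees, less where a joint would pass 70% of its speed; a pose out of reach is approached as far as the arm can. A call with a gripper value outside its range is refused whole. The fingers move at their own pace and stop on an object; the grip force is fixed at half the most. Time passes only in rows, so rows that do not move let the fingers close. It gives the time, the measured TCP pose, the force, the opening and the grip force at its end, in the units of the state.
- ctrl.read_state(): the state, without advancing time (a new reading comes with each control period).
- ctrl.get_image(name): name is "side" or "top"; returns the picture (420x560x3 uint8, red, green, blue); there is no depth.
- ctrl.calibration(name): a dict with "mtx" (3x3 intrinsics, pixels), "distortion" ([k1, k2, p1, p2, k3] as OpenCV has them; the pictures are not rectified), "R" (3x3) and "t" (3): a world point X has camera coordinates R X + t. Camera axes: x right, y down, z forward; pixel columns grow to the right and rows downward; lengths in mm; the calibration is good to about 2 mm. A picture is of the moment at which its call begins. calibration takes no time and is no camera call.
- ctrl.finish_job(): hands the job in; it is judged then, once.
The state is a dict: "clock": time; "qpos": joint angles; "qd": joint speeds; "tau": joint torques, N m; "eef_pos": TCP position; "tool_rot": TCP orientation; "force": force on the tool from outside, world axes, zero at the start; "torque": the same for the moment, N m; "width": finger opening in mm; "gripper_force": force on a finger pad.
Only numpy, scipy, OpenCV 4.12 (cv2) and the standard library are available. Lean on these libraries where they do the work, as an engineer would, in place of code of your own. Each camera call takes 0.05 s, during which the arm holds its last target. There are 200 camera calls.

## Working session

There is one attempt and no reset: what is moved stays moved. The work goes in short steps, Python scripts to look and compute and a tool call to move; the robot and the scene stay as the last step left them, time stands still between calls to the robot, and variables do not carry over. Pictures are saved under pics/ and viewed, at most 10 in all, crops included, and the job is handed in when it is done.

Besides the shell and the picture viewer there is one more tool, called after "Emit:" by a JSON object that holds its "api" and its "payload", one argument or row to a line. carry_out: Moves the arm, as the interface text tells. Its arguments: {"type":"object","properties":{"deltas":{"type":"array"}},"required":["deltas"]}

```bash
ls; mkdir -p pics; python3 - <<'E'
from cell import ctrl
import cv2
for n in("side","top"):
    im=ctrl.get_image(n); cv2.imwrite(f"pics/{n}0.png",im[:,:,::-1]); c=ctrl.calibration(n); print({k:__import__('numpy').round(v,3).tolist() for k,v in c.items()})
s=ctrl.read_state(); print(s, ctrl.grip_depth)
E
```

```text
pics
{'mtx': [[478.709, 0.0, 285.921], [0.0, 478.709, 215.9], [0.0, 0.0, 1.0]], 'distortion': [-0.145, 0.0, 0.0, 0.0, 0.0], 'R': [[0.998, 0.063, 0.002], [0.029, -0.427, -0.904], [-0.056, 0.902, -0.428]], 't': [-536.155, 86.607, 1304.215]}
{'mtx': [[541.13, 0.0, 278.185], [0.0, 541.13, 212.268], [0.0, 0.0, 1.0]], 'distortion': [-0.19, 0.0, 0.0, 0.0, 0.0], 'R': [[0.028, -1.0, 0.012], [-0.983, -0.029, -0.18], [0.18, -0.007, -0.984]], 't': [-27.749, 534.319, 1248.561]}
{'clock': 0.1, 'qpos': array([ 1.18515789,  0.62923902,  0.03845204,  1.51827569, -0.02700336,
        0.99629748, -0.02003198]), 'qd': array([-2.18321824e-03, -3.25416968e-03,  1.80225558e-03, -1.73710782e-03,
       -1.08070429e-03,  1.30109597e-05,  1.96687894e-03]), 'tau': array([ 3.33450553e-03, -5.64530861e+01,  1.23055022e+00, -1.93972689e+01,
        1.12919306e-02,  5.45772346e-03, -5.28515983e-06]), 'eef_pos': array([ 204.20211418, -616.44858772,  202.38823039]), 'tool_rot': array([-3.13989131e+00,  1.80470401e-05,  3.19798574e-01]), 'force': array([0.51224507, 0.83641324, 0.31330525]), 'torque': array([-0.02282044, -0.01883464, -0.00429489]), 'gripper_force': 0.0, 'width': 85.47328099739579} 18.700000000000003
```

View pics/side0.png

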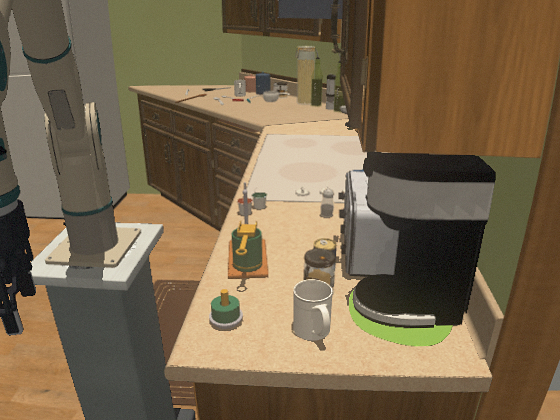

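View pics/top0.png

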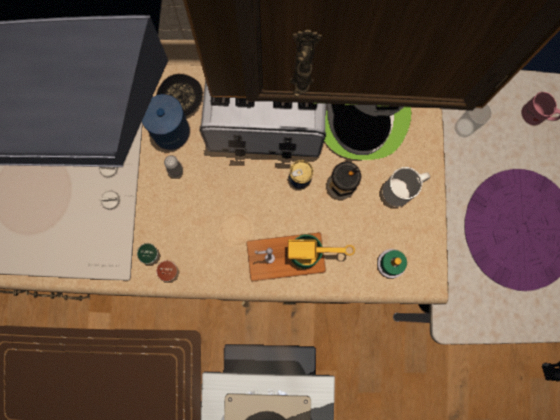

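Side view: station at about (247,250), the lids at (227,312) and the mug at (312,310). Top view: base (247-325, 235-280), shovel pan (302,250) with its eye at ~(349,251), lids at (393,263).

```bash
cat > h.py <<'E'
import numpy as np, cv2
from cell import ctrl
def C(n):
    c=ctrl.calibration(n); return [np.array(c[k],float) for k in("mtx","distortion","R","t")]
def ray(n,uv):
    K,d,R,t=C(n); p=cv2.undistortPoints(np.array(uv,float).reshape(-1,1,2),K,d).reshape(-1,2)
    return -R.T@t, np.c_[p,np.ones(len(p))]@R
def plane(n,uv,z):
    o,d=ray(n,uv); return o+d*((z-o[2])/d[:,2])[:,None]
def proj(n,X):
    K,d,R,t=C(n); return cv2.projectPoints(np.array(X,float).reshape(-1,3),cv2.Rodrigues(R)[0],t,K,d)[0].reshape(-1,2)
def tri(a,b):
    (o1,d1),(o2,d2)=ray("side",a),ray("top",b); d1=d1[0];d2=d2[0]
    s=np.linalg.lstsq(np.c_[d1,-d2],o2-o1,rcond=None)[0]; p,q=o1+d1*s[0],o2+d2*s[1]; return (p+q)/2,np.linalg.norm(p-q)
def crop(n,x,y,w,h,s):
    return cv2.resize(ctrl.get_image(n)[y:y+h,x:x+w,::-1],None,fx=s,fy=s,interpolation=cv2.INTER_CUBIC)
E
python3 - <<'E'
from h import *
a=crop("top",240,225,180,60,4.4); b=crop("side",195,175,160,165,2)
o=np.zeros((600,800,3),np.uint8); o[:a.shape[0],:a.shape[1]]=a[:,:800]; o[268:268+330,:320]=b
c=crop("side",195,280,60,55,5); o[268:543,330:630]=c
cv2.imwrite("pics/c1.png",o)
E
```

```text
(no output)
```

View pics/c1.png

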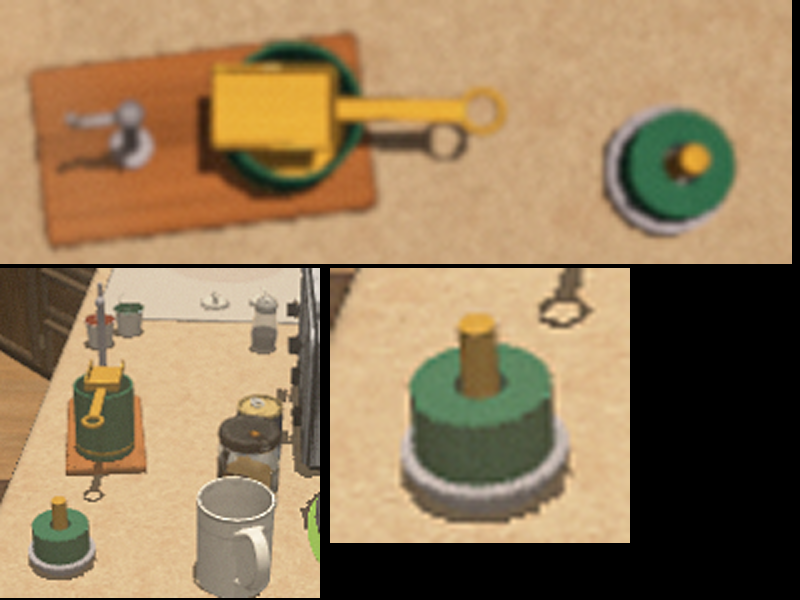

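```bash
cat > m.py <<'E'
from h import *
im=ctrl.get_image("top"); hsv=cv2.cvtColor(im,cv2.COLOR_RGB2HSV)
H,S,V=[hsv[...,i].astype(int) for i in range(3)]
def roi(m,x0,y0,x1,y1):
    o=np.zeros_like(m);o[y0:y1,x0:x1]=m[y0:y1,x0:x1];return np.argwhere(o)[:,::-1].astype(np.float32)
def hull(p): return cv2.convexHull(p).reshape(-1,2)
# base
p=roi((H>=3)&(H<=13)&(S>150),240,228,332,290); P=plane("top",hull(p),12)[:,:2].astype(np.float32)
r=cv2.minAreaRect(P); print("base",r,cv2.boxPoints(r).round(1).tolist())
# tin rim: green
g=(H>60)&(H<95)&(S>90)
p=roi(g,285,225,332,275); P=plane("top",hull(p),102)[:,:2].astype(np.float32)
print("rim",len(p),cv2.minEnclosingCircle(P),cv2.fitEllipse(P))
# yellow shovel
y=(H>17)&(H<30)&(S>190)&(V>150)
p=roi(y,285,225,375,280); 
ha=p[(p[:,0]>=320)&(p[:,0]<=343)]; P=plane("top",ha,108)[:,:2]
cols=plane("top",[[c,ha[ha[:,0]==c,1].mean()] for c in np.unique(ha[:,0])],108)
l=cv2.fitLine(cols[:,:2].astype(np.float32),cv2.DIST_L2,0,.01,.01).ravel(); print("handle",l, np.arctan2(l[1],l[0]))
ey=p[p[:,0]>343.5]; P=plane("top",hull(ey),107); print("eye end",P[np.argmin(P[:,1])], "bbox",ey.min(0),ey.max(0))
pa=p[(p[:,0]<318)]; P=plane("top",hull(pa),117)[:,:2].astype(np.float32); r=cv2.minAreaRect(P);print("pan",r)
# lid
p=roi(g,372,240,415,285);print("lid bbox",p.min(0),p.max(0))
e=cv2.fitEllipse(hull(p));print(e)
k=roi((H>10)&(H<30)&(S>150)&(V>120),385,250,405,275);print("knob",k.min(0),k.max(0)); kk=k[V[k[:,1].astype(int),k[:,0].astype(int)]>190]
print("knobtop",kk.mean(0),plane("top",[kk.mean(0)],78))
E
python3 m.py; python3 - <<'E'
from h import *
# steel flange in side+top by hand ; lid top ring, post ball, hook
t=lambda x,y:(x/4.4+240-.5,y/4.4+225-.5)
print("knob",tri((330/1*0+195+(477-330)/5-.5,280+(323-268)/5-.5),t(694,159)))
print("lid top", plane("top",[t(682,163)],48), plane("side",[(195+(482-330)/5-.5,280+(384-268)/5-.5)],48))
print("ball", plane("top",[t(130,112)],176), "tip",plane("top",[t(72,119)],191))
print("postfoot",plane("top",[t(132,150)],12))
print("eye",plane("top",[t(483,110)],105))
for s,(u,v) in dict(mug=(404,188),pod_b=(148,254),pod_a=(167,271),jar=(346,178),blue=(301,174)).items(): print(s,plane("top",[(u,v)],60).round())
E
```

```text
base ((433.3546447753906, -33.610939025878906), (97.69127655029297, 181.10589599609375), 8.434064865112305) [[371.79998779296875, 48.79999923706055], [398.29998779296875, -130.3000030517578], [495.0, -116.0], [468.3999938964844, 63.099998474121094]]
rim 92 ((437.79998779296875, -76.9473876953125), 37.192691802978516) ((437.7484130859375, -77.10419464111328), (70.52828979492188, 73.88151550292969), 66.9328384399414)
handle [ 1.1908564e-02 -9.9992907e-01  4.4181058e+02 -1.3417648e+02] -1.5588875
knob (array([ 425.09850543, -293.02713651,   76.9838053 ]), np.float64(4.029436268790725))
lid top [[ 423.65258563 -293.55411551   48.        ]] [[ 427.87113244 -294.91122586   48.        ]]
ball [[429.2953564    5.74336284 176.        ]] tip [[423.42632864  33.23585277 191.        ]]
postfoot [[426.54430957   5.36029956  12.        ]]
eye [[ 443.29929931 -176.06803076  105.        ]]
mug [[ 602. -316.   60.]]
pod_b [[423. 293.  60.]]
pod_a [[385. 245.  60.]]
jar [[ 622. -174.   60.]]
blue [[628. -65.  60.]]Traceback (most recent call last):
  File "m.py", line 20, in <module>
    ey=p[p[:,0]>343.5]; P=plane("top",hull(ey),107); print("eye end",P[np.argmin(P[:,1])], "bbox",ey.min(0),ey.max(0))
                                      ~~~~^^^^
  File "m.py", line 6, in hull
    def hull(p): return cv2.convexHull(p).reshape(-1,2)
                        ^^^^^^^^^^^^^^^^^^^^^^^^^
AttributeError: 'NoneType' object has no attribute 'reshape'
```

Emit:
{"api": "carry_out", "payload": {
  "deltas": [0,0,-9,0,0,0,-1,0,0,-9,0,0,0,-1,0,0,-9,0,0,0,-1,0,0,-9,0,0,0,-1,0,0,-9,0,0,0,-1,0,0,-9,0,0,0,-1,0,0,-9,0,0,0,-1,0,0,-9.4,0,0,0,-1,0,0,0,0.03,0.015,0,-1,0,0,0,0.04,0.02,0,-1,0,0,0,0.04,0.02,0,-1,0,0,0,0.04,0.02,0,-1]
}}

```text
clock: 1.8
eef_pos: [278.0, -464.9, 203.3]
tool_rot: [3.141, 0.0, 1.583]
force: [0.4, -0.1, -0.3]
width: 85.3
gripper_force: 0.0
```

```bash
sed -i 's/p\[p\[:,0\]>343.5\]/p[p[:,0]>341]/; s/(p\[:,0\]>=320)&(p\[:,0\]<=343)/(p[:,0]>=320)\&(p[:,0]<=340)/; s/y=(H>17).*/y=(H>15)\&(H<32)\&(S>140)\&(V>150)/' m.py; python3 m.py
cat > g.py <<'E'
import sys
from h import *
from scipy.spatial.transform import Rotation as Ro
# g.py x y z yawdeg : delta in tool frame to a tool-down pose
s=ctrl.read_state(); R=Ro.from_euler("xyz",s["tool_rot"])
print("t",s["clock"],"pos",s["eef_pos"].round(1),"rot",np.degrees(s["tool_rot"]).round(2),"q",s["qpos"].round(2),"F",s["force"].round(1),"w",round(s["width"],1),s["gripper_force"])
if len(sys.argv)>4:
    x,y,z,w=map(float,sys.argv[1:5]); T=Ro.from_euler("xyz",[180,0,w],degrees=True)
    print("rotvec",(R.inv()*T).as_rotvec(degrees=True).round(2),"shift in tool",R.inv().apply(np.array([x,y,z])-s["eef_pos"]).round(1),"in target axes",T.inv().apply(np.array([x,y,z])-s["eef_pos"]).round(1))
E
python3 g.py 443 -140 150 90.7
```

```text
base ((433.48504638671875, -33.81859588623047), (97.81693267822266, 181.6137237548828), 8.489557266235352) [[371.70001220703125, 48.79999923706055], [398.5, -130.89999389648438], [495.29998779296875, -116.4000015258789], [468.5, 63.20000076293945]]
rim 91 ((437.67950439453125, -76.58049011230469), 37.51007843017578) ((437.700439453125, -77.06358337402344), (70.15860748291016, 74.18595886230469), 68.59784698486328)
handle [ 4.4702897e-03 -9.9998999e-01  4.4217914e+02 -1.3167377e+02] -1.566326
eye end [ 437.62805982 -186.656392    107.        ] bbox [342. 245.] [354. 255.]
pan ((433.9468688964844, -67.55567169189453), (67.24986267089844, 53.89080810546875), 85.87313842773438)
lid bbox [381. 251.] [405. 274.]
((393.4227294921875, 262.481201171875), (23.138914108276367, 24.773401260375977), 67.0735092163086)
knob [395. 258.] [400. 264.]
knobtop [397.5909  260.63635] [[ 423.05527447 -294.1238712    78.        ]]
t 1.85 pos [ 281.7 -458.   203.5] rot [179.9   -0.29  91.13] q [ 1.2   0.48 -0.33  1.82  0.19  0.87  0.79] F [1.6 6.  0.3] w 85.4 0.0
rotvec [ 0.09 -0.29  0.43] shift in tool [314.5 167.4  55.4] in target axes [316.  165.2  53.5]
```

Emit:
{"api": "carry_out", "payload": {
  "deltas": [0,0,0,0.03,0.015,0,-1,0,0,0,0.045,0.024,0,-1,0,0,0,0.045,0.024,0,-1,0,0,0,0.045,0.024,0,-1,0,0,0,0.045,0.024,0,-1,0,0,0,0.045,0.024,0,-1,0,0,0,0.04,0.02,0,-1,0,0,0,0.02,0.01,0.02,-1,0,0,0,0.01,0.004,0.02,-1,0,0,0,0,0,0.01,-1,0,0,0,0,0,0,-1,0,0,0,0,0,0,-1]
}}

```text
clock: 3.35
eef_pos: [442.5, -139.9, 153.7]
tool_rot: [3.141, 0.001, 1.582]
force: [0.5, -0.7, 1.6]
width: 85.4
gripper_force: 0.0
```

```bash
python3 g.py 443 -139 87 90.6
```

```text
t 3.35 pos [ 442.5 -139.9  153.7] rot [1.7996e+02 3.0000e-02 9.0640e+01] q [ 0.5   0.46 -0.35  2.07  0.25  0.65 -0.01] F [ 0.5 -0.7  1.6] w 85.4 0.0
rotvec [0.04 0.03 0.04] shift in tool [ 1.   0.4 66.7] in target axes [ 0.9  0.5 66.7]
```

Emit:
{"api": "carry_out", "payload": {
  "deltas": [0,0,0,0.001,0,0.02,-1,0,0,0,0,0,0.025,-1,0,0,0,0,0,0.015,-1,0,0,0,0,0,0.0067,-1,0,0,0,0,0,0,-1,0,0,0,0,0,0,0.3,0,0,0,0,0,0,0.7,0,0,0,0,0,0,1,0,0,0,0,0,0,1,0,0,0,0,0,0,1,0,0,0,0,0,0,1,0,0,0,0,0,0,1]
}}

```text
clock: 4.85
eef_pos: [442.4, -138.0, 86.5]
tool_rot: [3.142, 0.0, 1.583]
force: [-0.2, -0.4, 0.4]
width: 0.1
gripper_force: 0.0
```

```bash
python3 g.py 443 -139 87 90.6; python3 - <<'E'
from h import *
a=crop("top",270,205,110,80,5); b=crop("side",205,175,60,100,4)
o=np.zeros((400,800,3),np.uint8); o[:400,:550]=a; o[:400,555:795]=b
cv2.imwrite("pics/c2.png",o)
E
```

```text
t 4.85 pos [ 442.4 -138.    86.5] rot [180.     0.    90.72] q [ 0.44  0.57 -0.28  2.13  0.33  0.48 -0.08] F [-0.2 -0.4  0.4] w 0.1 0.0
rotvec [0.   0.   0.12] shift in tool [-1.   0.6 -0.5] in target axes [-1.   0.6 -0.5]
```

View pics/c2.png

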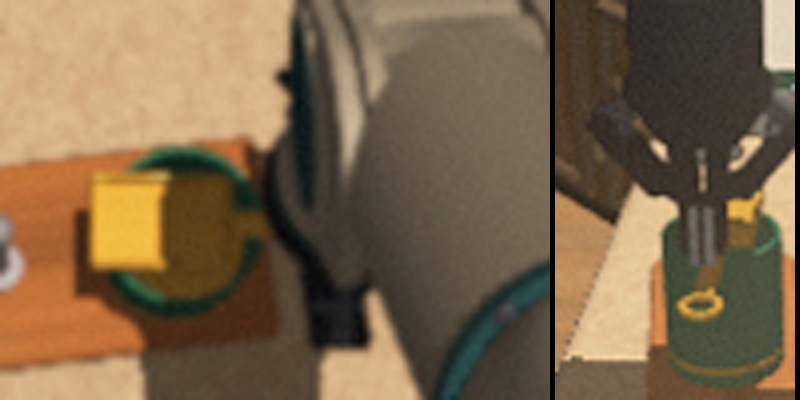

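```bash
python3 - <<'E'
from h import *
print(tri((205+145/4-.5,175+305/4-.5),(240+483/4.4-.5,225+110/4.4-.5)))
for z in(60,80,105): print(plane("side",[(205+145/4-.5,175+305/4-.5)],z),plane("top",[(240+483/4.4-.5,225+110/4.4-.5)],z))
print("proj eye expected",proj("side",[443,-176,105]),proj("top",[443,-176,105]))
# pan edges side: tip of handle at pan
print("TCP proj",proj("side",[442.4,-138,86.5]),proj("top",[442.4,-138,86.5]))
# rim check in side
print(proj("side",[438.5,-77.5,102]),proj("side",[438.5,-114.5,102]))
im=ctrl.get_image("side"); cv2.imwrite("pics/c3.png",cv2.resize(im[200:280,215:295,::-1],None,fx=7,fy=7,interpolation=cv2.INTER_CUBIC))
E
```

```text
(array([ 444.65533281, -175.62796666,  105.97256718]), np.float64(2.9900923357455227))
[[432.28084146 -94.55052835  60.        ]] [[ 448.55179312 -182.42437033   60.        ]]
[[ 438.28099547 -129.58832932   80.        ]] [[ 446.21735142 -179.59933052   80.        ]]
[[ 445.78118799 -173.38558053  105.        ]] [[ 443.29929931 -176.06803076  105.        ]]
proj eye expected [[239.35669559 251.27707751]] [[349.24209803 249.62994317]]
TCP proj [[241.85465298 250.15760924]] [[331.74677478 250.36142533]]
[[243.62791829 232.39145073]] [[241.41182965 239.53297127]]
```

View pics/c3.png

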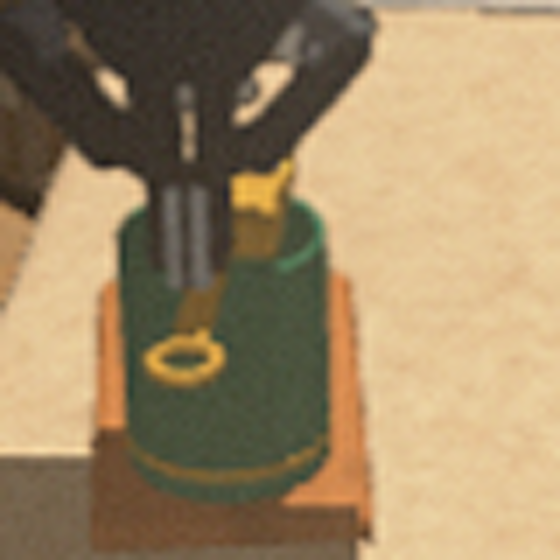

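The gripper shut on nothing: in c3 the shut fingertips are at side pixel ≈(241.9,240.7), while the reported TCP projects to (241.9,250.2). The fingers seem to sit ~25 mm higher than reported, or the calibration is off, so I'll check against the tin and the start pose.

```bash
python3 - <<'E'
from h import *
print("start TCP",proj("side",[204.4,-617,203.2]),"13mm back",proj("side",[204.4,-617,216.2]))
im=cv2.imread("pics/side0.png"); hsv=cv2.cvtColor(im,cv2.COLOR_BGR2HSV);H,S,V=[hsv[...,i].astype(int) for i in range(3)]
g=((H>60)&(H<95)&(S>80)).astype(np.uint8)
for nm,(x0,y0,x1,y1) in dict(tin=(225,222,270,275),lid=(205,290,245,325)).items():
    for r in range(y0,y1,3):
        c=np.where(g[r,x0:x1])[0]
        if len(c): print(nm,r,c.min()+x0,c.max()+x0,end="; ")
    print()
a=np.linspace(0,2*np.pi,60)
for nm,(x,y,z,r) in dict(tinrim=(438.5,-77.5,102,37),tinbot=(438.5,-77.5,12,37),lidtop=(423.5,-293.5,48,30),flange=(423.5,-293.5,14,36)).items():
    for cam in("side","top"):
        p=proj(cam,np.c_[x+r*np.cos(a),y+r*np.sin(a),0*a+z]); print(nm,cam,p.min(0).round(1),p.max(0).round(1))
o=im[225:345,0:70]; cv2.imwrite("pics/c4.png",cv2.resize(im[200:350,0:120],None,fx=4,fy=4))
E
```

```text
start TCP [[ 28.44817951 335.50831222]] 13mm back [[ 26.1412154 328.3506535]]

lid 296 220 232; lid 299 214 236; lid 302 212 216; lid 305 212 230; lid 308 215 230; 
tinrim side [228.4 225.6] [258.8 239.6]
tinrim top [289.7 234.5] [322.2 266.8]
tinbot side [230.2 256.7] [259.6 271.9]
tinbot top [288.5 239.6] [318.8 269.8]
lidtop side [208.6 294. ] [237.3 310.8]
lidtop top [382.1 249.1] [406.7 274.1]
flange side [207.  305.3] [240.8 325.9]
flange top [377.  248.3] [405.7 277.5]
```

View pics/c4.png

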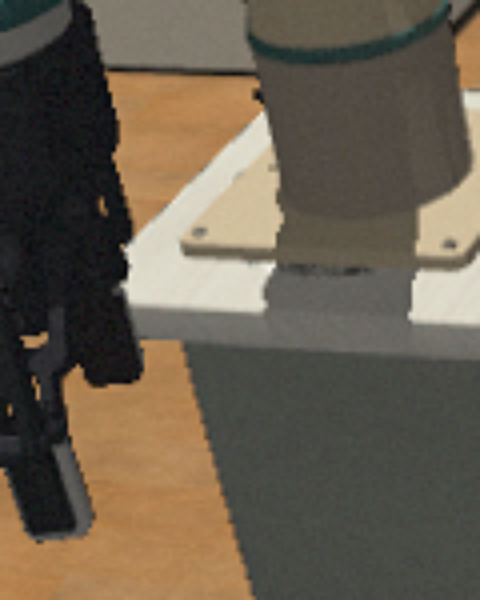

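Start-pose fingertips in c4 are at ~(15,334) and (30,295), also about 25 mm higher than the reported TCP suggests. The tin rim row matches, so the tips closed just above the handle. I'll open, go 25 mm lower and pinch again.

Emit:
{"api": "carry_out", "payload": {
  "deltas": [0,0,0,0,0,0,0,0,0,0,0,0,0,0,0,0,0,0,0.002,0,0,0,0,0,0,0.002,0.01,0,0,0,0,0,0,0.01,0,0,0,0,0,0,0.005,0,0,0,0,0,0,0,0.5,0,0,0,0,0,0,0.8,0,0,0,0,0,0,1,0,0,0,0,0,0,1,0,0,0,0,0,0,1,0,0,0,0,0,0,1]
}}

```text
clock: 6.5
eef_pos: [446.5, -138.0, 61.6]
tool_rot: [3.141, 0.0, 1.583]
force: [0.8, 0.6, -1.3]
width: 10.3
gripper_force: 58.4
```

```bash
python3 g.py 443 -139 87 90.6
```

```text
t 6.5 pos [ 446.5 -138.    61.6] rot [179.98   0.    90.72] q [ 0.41  0.62 -0.25  2.14  0.36  0.42 -0.11] F [ 0.8  0.6 -1.3] w 10.3 58.36799919605255
rotvec [0.02 0.   0.12] shift in tool [ -1.   -3.5 -25.4] in target axes [ -1.   -3.5 -25.4]
```

Emit:
{"api": "carry_out", "payload": {
  "deltas": [0,0,0,0,0,-0.01,1,0,0,0,0,0,-0.025,1,0,0,0,0,0,-0.03,1,0,0,0,0,0,-0.03,1,0,0,0,0,0,-0.02,1,0,0,-2.7,0,0,-0.01,1,0,0,-3,0.01,0,0,1,0,0,-2,0.025,0,0,1,0,0,0,0.035,0,0,1,0,0,0,0.035,0,0,1,0,0,0,0.035,0,0,1,0,0,0,0.035,0,0,1]
}}

```text
clock: 8.0
eef_pos: [421.4, 37.0, 186.2]
tool_rot: [-3.141, -0.0, 1.719]
force: [0.9, 0.2, -1.1]
width: 10.5
gripper_force: 58.4
```

Emit:
{"api": "carry_out", "payload": {
  "deltas": [0,0,0,0.02,0,0,1,0,0,0,0.01,0,0,1,0,0,0,0,0,0,1,0,0,0,0,0,0,1]
}}

```text
clock: 8.5
eef_pos: [418.0, 64.1, 186.4]
tool_rot: [-3.141, 0.0, 1.717]
force: [0.3, -0.6, -1.0]
width: 10.5
gripper_force: 58.4
```

```bash
python3 g.py 417 71 187 98.4; python3 - <<'E'
from h import *
a=crop("top",220,225,100,60,5); b=crop("side",200,120,90,110,4)
o=np.zeros((600,800,3),np.uint8); o[:300,:500]=a; o[:440,:0]=0
o[150:590,440:800]=b; o[:300,:440]=a[:,:440]
cv2.imwrite("pics/c5.png",o)
E
```

```text
t 8.5 pos [418.   64.1 186.4] rot [-1.7997e+02  3.0000e-02  9.8360e+01] q [ 0.12  0.36 -0.45  2.13  0.24  0.7  -0.34] F [ 0.3 -0.6 -1. ] w 10.5 58.39316189289093
rotvec [-0.03  0.03 -0.04] shift in tool [ 6.9 -0.  -0.6] in target axes [ 6.9 -0.  -0.6]
```

View pics/c5.png

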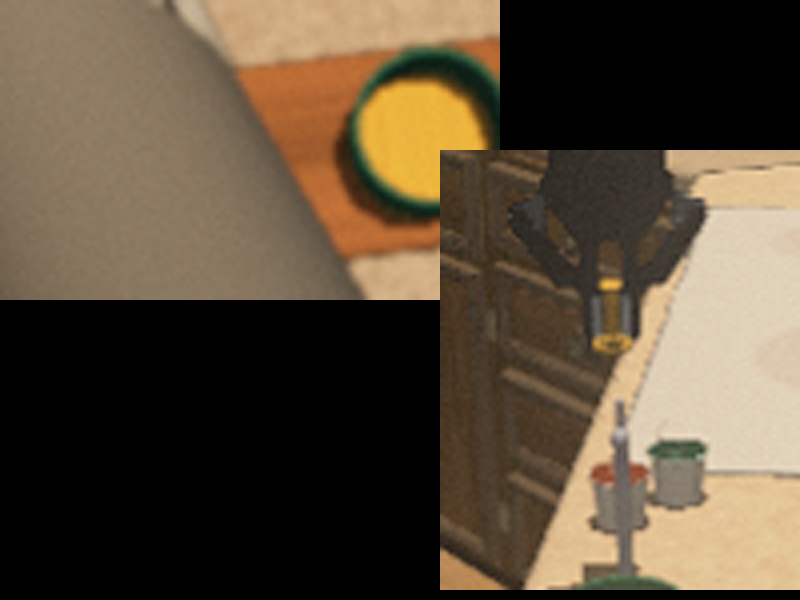

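c5: the shovel eye is at side px ≈(243,168), the hook tip's top at ≈(245,183) and the post below it at ≈(246,195-260). The top view is blocked by the arm, but it now shows the clear tin rim.

```bash
cat > e.py <<'E'
from h import *
im=ctrl.get_image("side"); hsv=cv2.cvtColor(im,cv2.COLOR_RGB2HSV);H,S,V=[hsv[...,i].astype(int) for i in range(3)]
y=(H>14)&(H<34)&(S>120)&(V>90); p=np.argwhere(y[150:200,225:265])[:,::-1]+[225,150]
b=p[p[:,1]>=p[:,1].max()-7]; print("eye bbox",b.min(0),b.max(0),len(b))
for v in range(176,206,2): # steel columns
    c=[u for u in range(236,256) if S[v,u]<45 and 60<V[v,u]<200]; print(v,c[:1],c[-1:],end=" | ")
def aty(n,uv,yy):
    o,d=ray(n,uv); return o+d*((yy-o[1])/d[:,1])[:,None]
e=(b.min(0)+b.max(0))/2; print("\neye@34",aty("side",[e],30),"eye by bottom",e)
for uv in([244.5,183],[245,190]): print(uv,"tip@34",aty("side",[uv],34.3))
print("proj tip",proj("side",[422.5,34.3,191]),"ball",proj("side",[426.3,6.7,181]))
im=ctrl.get_image("top"); hsv=cv2.cvtColor(im,cv2.COLOR_RGB2HSV);H,S,V=[hsv[...,i].astype(int) for i in range(3)]
m=((H>60)&(H<95)&(S>80)).astype(np.uint8); m[:, :287]=0; m[:,330:]=0; m[:230]=0;m[275:]=0
p=np.argwhere(m)[:,::-1].astype(np.float32); P=plane("top",cv2.convexHull(p).reshape(-1,2),102)[:,:2].astype(np.float32)
print("rim",cv2.minEnclosingCircle(P),cv2.fitEllipse(P))
E
python3 e.py
```

```text
eye bbox [238 163] [247 170] 54
176 [] [] | 178 [] [] | 180 [] [] | 182 [] [] | 184 [245] [245] | 186 [] [] | 188 [245] [245] | 190 [244] [246] | 192 [243] [247] | 194 [244] [252] | 196 [244] [253] | 198 [244] [254] | 200 [244] [254] | 202 [244] [255] | 204 [244] [249] | 
eye@34 [[424.70906955  30.         233.56424415]] eye by bottom [242.5 166.5]
[244.5, 183] tip@34 [[427.67505217  34.3        187.15818266]]
[245, 190] tip@34 [[428.33249563  34.3        167.70209474]]
proj tip [[242.45874881 181.56191426]] ball [[242.49897014 189.23150277]]
rim ((437.9216003417969, -76.00531768798828), 37.43841552734375) ((437.83831787109375, -76.45662689208984), (68.85326385498047, 74.9203872680664), 64.31436920166016)
```

Emit:
{"api": "carry_out", "payload": {
  "deltas": [0,0,0,0.0035,0.0015,0,1,0,0,0,0.003,0.002,0,1,0,0,0,0,0,0.01,1,0,0,0,0,0,0.015,1,0,0,0,0,0,0.005,1,0,0,0,0,0,0,1,0,0,0,0,0,0,1]
}}

```text
clock: 9.57
eef_pos: [420.8, 72.1, 156.7]
tool_rot: [3.141, -0.0, 1.718]
force: [-0.6, -0.3, -0.7]
width: 10.4
gripper_force: 58.4
```

```bash
python3 g.py 420 71 187 98.4; python3 - <<'E'
from h import *
cv2.imwrite("pics/c6.png",crop("side",215,150,60,70,8))
E
```

```text
t 9.575 pos [420.8  72.1 156.7] rot [179.97  -0.    98.42] q [ 0.08  0.42 -0.42  2.15  0.29  0.62 -0.4 ] F [-0.6 -0.3 -0.7] w 10.4 58.43601644039154
rotvec [ 0.03 -0.    0.02] shift in tool [ -1.   -1.  -30.3] in target axes [ -1.   -1.  -30.3]
```

View pics/c6.png

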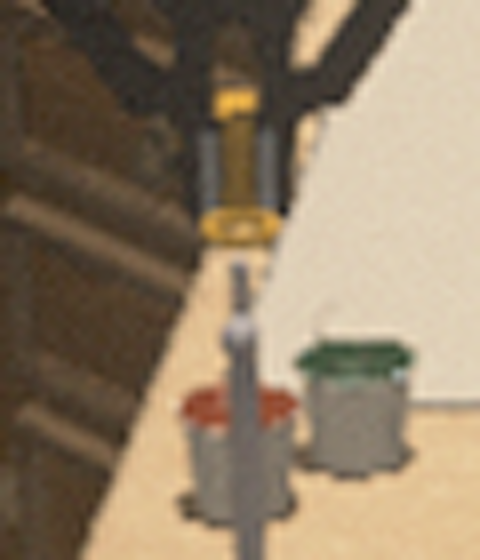

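c6: the eye centre is at ≈(244.6,177.8) and the hook tip's top at ≈(244.6,182.4), so they line up in x. I'll nudge 1.5 mm back and lower gently.

Emit:
{"api": "carry_out", "payload": {
  "deltas": [0,0,0,-0.0015,0,0.002,1,0,0,0,0,0,0.004,1,0,0,0,0,0,0.004,1,0,0,0,0,0,0.003,1,0,0,0,0,0,0,1]
}}

```text
clock: 10.25
eef_pos: [420.6, 70.5, 143.2]
tool_rot: [-3.141, -0.0, 1.718]
force: [-1.6, 0.4, -0.1]
width: 10.5
gripper_force: 58.4
```

Emit:
{"api": "carry_out", "payload": {
  "deltas": [0,0,0,0,0,0.003,1,0,0,0,0,0,0.004,1,0,0,0,0,0,0.003,1,0,0,0,0,0,0,1]
}}

```text
clock: 10.75
eef_pos: [420.6, 70.4, 133.2]
tool_rot: [-3.141, 0.0, 1.718]
force: [0.3, 0.8, -1.8]
width: 10.3
gripper_force: 58.4
```

```bash
python3 g.py 420 71 187 98.4; python3 - <<'E'
from h import *
cv2.imwrite("pics/c7.png",crop("side",215,150,60,70,8))
E
```

```text
t 10.75 pos [420.6  70.4 133.2] rot [-179.97    0.     98.43] q [ 0.06  0.46 -0.4   2.18  0.33  0.56 -0.43] F [ 0.3  0.8 -1.8] w 10.3 58.435925245285034
rotvec [-0.03  0.    0.03] shift in tool [  0.6  -0.5 -53.8] in target axes [  0.6  -0.5 -53.8]
```

View pics/c7.png

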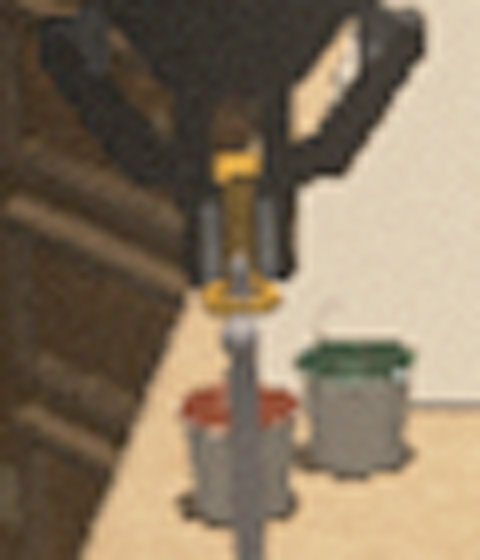

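c7: the hook tip now shows through and above the eye at ≈(245,183), with the eye at ≈(245,187), so it is threaded. Release and back up.

Emit:
{"api": "carry_out", "payload": {
  "deltas": [0,0,0,0,0,0.003,1,0,0,0,0,0,0,0.6,0,0,0,0,0,0,0.3,0,0,0,0,0,0,-0.2,0,0,0,0,0,0,-0.6,0,0,0,0,0,0,-1,0,0,0,0,0,0,-1,0,0,0,0,0,-0.01,-1,0,0,0,0,0,-0.02,-1,0,0,0,0,0,-0.03,-1,0,0,0,0,0,-0.04,-1,0,0,0,0,0,-0.03,-1]
}}

```text
clock: 12.3
eef_pos: [421.0, 70.8, 262.7]
tool_rot: [3.14, -0.0, 1.718]
force: [1.0, -1.0, 0.1]
width: 85.6
gripper_force: 0.0
```

```bash
python3 g.py 425 -293 190 98.4; python3 - <<'E'
from h import *
a=crop("side",200,150,90,110,5); b=crop("top",220,215,66,110,5)
o=np.zeros((550,790,3),np.uint8); o[:,:450]=a;o[:,455:785]=b
cv2.imwrite("pics/c8.png",o)
E
```

```text
t 12.3 pos [421.   70.8 262.7] rot [ 1.7989e+02 -1.0000e-02  9.8440e+01] q [ 0.17  0.26 -0.5   2.01  0.16  0.91 -0.27] F [ 1.  -1.   0.1] w 85.6 0.0
rotvec [ 0.11 -0.01  0.04] shift in tool [-360.4  -49.6   72.6] in target axes [-360.4  -49.2   72.7]
```

View pics/c8.png

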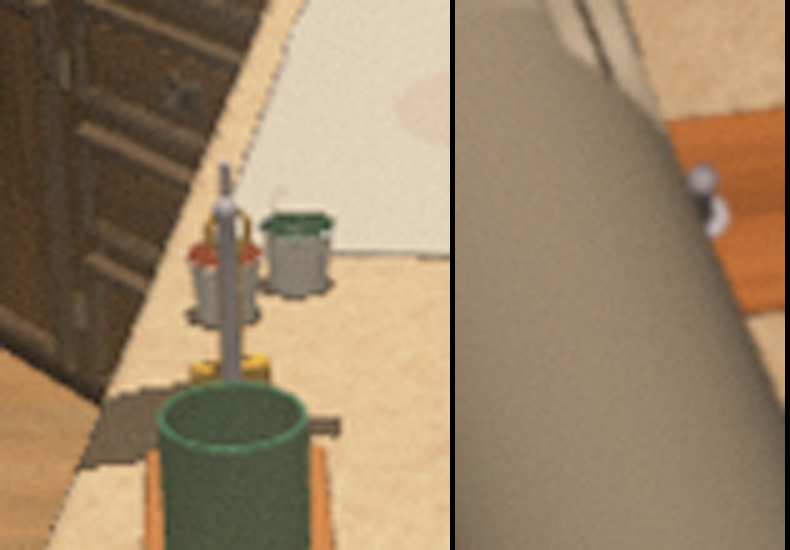

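c8: the shovel hangs behind the post (eye ≈ side (245,195), pan ≈ (246,223)) and the tin mouth is clear at (246,232). Next, the lids.

Emit:
{"api": "carry_out", "payload": {
  "deltas": [0,0,0,-0.021,-0.003,0,-1,0,0,0,-0.045,-0.006,0,-1,0,0,0,-0.045,-0.006,0,-1,0,0,0,-0.045,-0.006,0,-1,0,0,0,-0.045,-0.006,0,-1,0,0,0,-0.045,-0.006,0,-1,0,0,0,-0.045,-0.006,0,-1,0,0,0,-0.045,-0.006,0.02,-1,0,0,0,-0.025,-0.0037,0.03,-0.5,0,0,0,0,0,0.04,0,0,0,0,0,0,0.03,0,0,0,0,0,0,0.02,0]
}}

```text
clock: 13.9
eef_pos: [424.2, -293.0, 118.5]
tool_rot: [-3.139, -0.002, 1.718]
force: [0.4, -0.5, 0.6]
width: 42.5
gripper_force: 0.0
```

Emit:
{"api": "carry_out", "payload": {
  "deltas": [0,0,0,0,0,0,0,0,0,0,0,0,0,0]
}}

```text
clock: 14.15
eef_pos: [425.8, -293.8, 121.0]
tool_rot: [3.141, 0.0, 1.718]
force: [-0.4, 0.6, -0.0]
width: 42.8
gripper_force: 0.0
```

```bash
cat > f.py <<'E'
from h import *
# gripper silhouette versus first picture
a=ctrl.get_image("side")[:,:,::-1].astype(int); b=cv2.imread("pics/side0.png").astype(int)
d=np.abs(a-b).sum(2); dark=(a.max(2)<95)&(d>90)
for v in range(252,312,2):
    u=np.where(dark[v,190:265])[0]+190
    if len(u): 
        g=np.split(u,np.where(np.diff(u)>1)[0]+1); print(v,[(int(k[0]),int(k[-1])) for k in g if len(k)>1])
s=ctrl.read_state(); p=s["eef_pos"]
for dz in(0,13,25,38): print(dz,proj("side",p+[0,0,dz]).round(1), proj("side",p+[25,0,dz]).round(1))
E
python3 f.py; python3 g.py 425.7 -293.5 60 98.4
```

```text
252 [(204, 206), (209, 210), (236, 239), (243, 246)]
254 [(204, 207), (238, 242)]
256 [(204, 207)]
258 [(205, 207)]
260 []
296 [(219, 220), (229, 232)]
298 [(214, 220), (229, 236)]
300 [(212, 220), (229, 237)]
302 [(211, 219), (231, 235)]
304 [(211, 219), (230, 233)]
306 [(212, 221), (226, 228)]
308 [(221, 227)]
310 []
0 [[222.  272.7]] [[234.2 273.2]]
13 [[221.6 267.2]] [[233.9 267.7]]
25 [[221.3 262. ]] [[233.7 262.5]]
38 [[220.9 256.4]] [[233.4 256.9]]
t 14.2 pos [ 426.  -294.   121.3] rot [1.7993e+02 5.0000e-02 9.8420e+01] q [ 0.74  0.57 -0.28  1.96  0.25  0.64  0.45] F [-0.5  0.3  0.3] w 42.4 0.0
rotvec [0.07 0.05 0.02] shift in tool [ 0.6 -0.3 61.3] in target axes [ 0.5 -0.3 61.3]
```

```bash
python3 - <<'E'
from h import *
a=ctrl.get_image("side")[:,:,::-1].astype(int); b=cv2.imread("pics/side0.png").astype(int)
d=np.abs(a-b).sum(2)
for v in range(240,286,2): print(v,''.join('#' if x>120 else '+' if x>50 else '.' for x in d[v,198:250]))
E
```

```text
240 ############...............................######...
242 #############..............................#####+...
244 ...+#########........................+....######....
246 .....########......................++++..+#####+....
248 ......###++##+.....................+++.++######+....
250 ......###++###......................#.###+..+++##...
252 ......####+###......................#.####+++###+...
254 ......####++##.....................+#+.++###++......
256 ......#####+##......................++..............
258 .......###++##+.....................+++.............
260 ...........###......................+++.............
262 ..........+##+......................................
264 ....................................................
266 ....................................................
268 ....................................................
270 ....................................................
272 ............................................+###+...
274 ...........................................+####+...
276 ....................................................
278 ..............................................##....
280 ...........................................+####....
282 ..........................................+#####....
284 .........................................+#####.....
```

Emit:
{"api": "carry_out", "payload": {
  "deltas": [0,0,0,0,0,0.02,0,0,0,0,0,0,0.03,0,0,0,0,0,0,0.02,0,0,0,0,0,0,0.01,0,0,0,0,0,0,0.007,0,0,0,0,0,0,0,0,0,0,0,0,0,0,0.3,0,0,0,0,0,0,0.5,0,0,0,0,0,0,0.7,0,0,0,0,0,0,1,0,0,0,0,0,0,1,0,0,0,0,0,0,1]
}}

```text
clock: 15.75
eef_pos: [425.5, -294.0, 34.1]
tool_rot: [3.141, 0.001, 1.718]
force: [-1.8, 0.9, 5.6]
width: 13.1
gripper_force: 58.5
```

```bash
python3 g.py 425.7 -293.5 60 98.4
```

```text
t 15.75 pos [ 425.5 -294.    34.1] rot [1.7999e+02 4.0000e-02 9.8410e+01] q [ 0.69  0.71 -0.2   2.02  0.32  0.44  0.39] F [-1.8  0.9  5.6] w 13.1 58.482291359687224
rotvec [0.01 0.04 0.01] shift in tool [  0.5   0.3 -25.9] in target axes [  0.5   0.3 -25.9]
```

```bash
cat > l.py <<'E'
from h import *
def edges(im,cam,rows,u0,u1,thr=60):
    hsv=cv2.cvtColor(im,cv2.COLOR_RGB2HSV); r=[]
    b=im.astype(int)
    g=(b[...,1]-b[...,0]>8)  # greener than red
    for v in rows:
        u=np.where(g[v,u0:u1])[0]+u0
        if len(u): r.append((v,int(u.min()),int(u.max())))
    return r
a=cv2.imread("pics/side0.png")[:,:,::-1]; c=ctrl.get_image("side"); t=ctrl.get_image("top"); t0=cv2.imread("pics/top0.png")[:,:,::-1]
if __name__=="__main__":
    print("lid before",edges(a,0,range(292,320,2),200,250))
    print("lid now",edges(c,0,range(292,320,2),200,250))
    print("tin now",edges(c,0,range(224,274,3),222,275))
    for nm,im,bx in(("lid0",t0,(372,240,415,285)),("tin",t,(284,228,330,275)),("lidnow",t,(372,240,415,285))):
        b=im.astype(int); m=(b[...,1]-b[...,0]>12)&(b[...,1]-b[...,2]>3); x0,y0,x1,y1=bx; p=np.argwhere(m[y0:y1,x0:x1])[:,::-1].astype(np.float32)+[x0,y0]
        if len(p)<9: print(nm,len(p)); continue
        z=102 if nm=="tin" else 48
        h=cv2.convexHull(p.astype(np.float32)).reshape(-1,2); P=plane("top",h,z)[:,:2].astype(np.float32)
        print(nm,len(p),h.min(0),h.max(0),cv2.minEnclosingCircle(P),cv2.fitEllipse(P)[:2])
E
python3 l.py
```

```text
lid before [(296, 218, 233), (298, 214, 236), (300, 212, 237), (302, 211, 238), (304, 211, 238), (306, 212, 237), (308, 212, 236), (310, 214, 233), (312, 214, 235), (314, 215, 236), (316, 214, 235), (318, 219, 233)]
lid now [(298, 215, 236), (300, 213, 231), (302, 212, 230), (304, 212, 238), (306, 212, 238), (308, 213, 238), (310, 213, 238), (312, 212, 238), (314, 213, 238), (316, 213, 237), (318, 214, 236)]
tin now [(227, 240, 253), (230, 240, 259), (233, 240, 260), (236, 240, 260), (239, 240, 259), (242, 241, 260), (245, 241, 260), (248, 243, 260), (251, 245, 258), (254, 255, 260), (257, 255, 261), (260, 239, 260), (263, 237, 258), (266, 259, 259), (269, 253, 255)]
lid0 416 [381. 250.] [406. 274.] ((422.5213623046875, -291.23687744140625), 31.49409294128418) ((422.1502380371094, -291.71185302734375), (57.64311218261719, 62.5868034362793))
tin 220 [290. 235.] [321. 267.] ((438.3526916503906, -76.27299499511719), 37.945133209228516) ((438.3477783203125, -76.64373016357422), (70.4731216430664, 76.18950653076172))
lidnow 214 [381. 251.] [413. 274.] ((429.99853515625, -301.160400390625), 42.96321105957031) ((428.03741455078125, -300.6568908691406), (57.34712219238281, 87.09637451171875))
```

Emit:
{"api": "carry_out", "payload": {
  "deltas": [0,0,0,0,0,-0.005,1,0,0,0,0,0,-0.015,1,0,0,0,0,0,-0.025,1,0,0,0,0,0,-0.03,1,0,0,0,0,0,-0.03,1,0,0,0,0,0,-0.02,1,0,0,0,0,0,-0.005,1,0,0,0,0,0,0,1]
}}

```text
clock: 16.85
eef_pos: [425.3, -293.7, 163.6]
tool_rot: [3.142, 0.0, 1.718]
force: [0.1, 0.3, -3.4]
width: 13.2
gripper_force: 58.7
```

Emit:
{"api": "carry_out", "payload": {
  "deltas": [0,0,0,0.01,0.002,0,1,0,0,0,0.02,0.0044,0,1,0,0,0,0.03,0.0066,0,1,0,0,0,0.035,0.0077,0,1,0,0,0,0.035,0.0077,0,1,0,0,0,0.035,0.0077,0,1,0,0,0,0.025,0.0055,0,1,0,0,0,0.015,0.0033,0,1,0,0,0,0.0058,0.0013,0,1,0,0,0,0,0,0,1,0,0,0,0,0,0,1]
}}

```text
clock: 18.23
eef_pos: [440.2, -79.5, 163.4]
tool_rot: [-3.141, 0.0, 1.716]
force: [-0.3, -1.0, -2.2]
width: 13.3
gripper_force: 58.7
```

```bash
python3 g.py 440.3 -78.7 160 98.4; python3 - <<'E'
from h import *
c=ctrl.get_image("side").astype(int)
def cls(p):
    r,g,b=p
    if g-r>8: return 'G'
    if max(p)<60: return 'k'
    if abs(r-g)<22 and abs(g-b)<25: return 's' if r>110 else 'd'
    if r-b>70 and r>100: return 'y'
    return '.'
print("u from 216")
for v in range(196,276,2): print(v,''.join(cls(p) for p in c[v,216:280]))
a=np.linspace(0,2*np.pi,60)
for nm,z,r in(("flange",144,36),("plug",130,31),("rim",102,37),("lidtop",178,30)):
    p=proj("side",np.c_[440.3+r*np.cos(a),-77.5+r*np.sin(a),0*a+z]);print(nm,p.min(0).round(1),p.max(0).round(1))
t=ctrl.get_image("top").astype(int)
m=(t[...,1]-t[...,0]>12)&(t[...,1]-t[...,2]>3); p=np.argwhere(m[225:285,270:340]); print("top green",len(p), p.min(0)[::-1]+[270,225],p.max(0)[::-1]+[270,225]) if len(p) else print("no green")
E
```

```text
t 18.225 pos [440.2 -79.5 163.4] rot [-1.7998e+02  2.0000e-02  9.8330e+01] q [ 0.35  0.42 -0.32  2.1   0.21  0.65  0.03] F [-0.3 -1.  -2.2] w 13.3 58.727996380766854
rotvec [-0.02  0.02 -0.07] shift in tool [0.7 0.2 3.4] in target axes [0.7 0.2 3.4]
u from 216
196 dddddddddddddddddd..kkddd......dddkdssGGGGGGGGGGGs..ss.......sss
198 dddddddddddd..ddd.yy..sdd...yy.dd....ssssssssssssss..s.....s..s.
200 ddddddddddddddddd.yyy..dd......ddd.y.sssssssssssssssssssssssssss
202 ddd....ddddddddd...ddGGG........GGGGGGddssssssssssyyyyyyyyyyyyyy
204 dddddd....ddddk..GGGGGGGd.......GGGddGdddssssssss.yyyyyyyyyyyyyy
206 dddddddd.ds.....GGGGdGGGd......dGdGddddddssssssssd.yyyyyyyyyyyyy
208 ddddd.ddddddd.y.dGGGGGGdddGGGdGdGGGGGGGddsssssssd.yyyyyyyyyyyyyy
210 ddddddddddddd.y..GGGGGGGGGGGGGGGGGGGGGGGd.yyyyyyyyyyy.yyyyyyyyyy
212 dddddddddddd.yy..GGGGGGGGGGGGGGGGGGGGGGddyyyyyyyyyyyyyyyyyyyyyyy
214 ddddddddddd.yyy.dGGGGGGGGGGGGGGGGGGGGGGGds.yyyyyyyyyyyyyyyyyyyyy
216 dddddd.ddd.yy.sddGGGGGGGGGGGGGGGGGGGGGGGGdd.yyyyyyyyyyyyyyyyyyyy
218 dddddd.dd.yyy.dddGdGGGGGGGGGGGGGGGGGGGGdsss.yyyyyyyyyyyyyyyyyyyy
220 ddddd..
[... 1388 characters left out ...]
..ddddddGdGd.dddGGdGGdd.dddddd......yyyyyyyyyyyyy
262 sss.sssss..s......ddddddddGddGdddddddddddddG.......yyyyyyyyyyyyy
264 .ss..ssssss.........dddddddGdd.dGGd.GGdddd.y.dyyyyyyyyyyyyyyyyyy
266 .sss...sssss......d...yy...GGdddGdG........ddyyyyyyyyyyyyyyyyyyy
268 sssdssss.ss.yyyyyyydGdd................ddddyyyyyyyyyyyyyyyyyyyyy
270 yyyyyyyyydd.yyyyyyyyyyddddddddddddGdddddyyyyyyyyyyyyyyyyyyyyyyyy
272 yyyyyyyyyyyyyyyyyyyyyyyyyyyyyyyyyyyyyyyyyyyyyyyyyyyyyyyyyyyyyyyy
274 yyyyyyyyyyyyyyyyyyyyyyyyyyyyyyyyyyyyyyyyyyyyyyyyyyyyyyyyyyyyyyyy
flange [228.7 210.6] [258.7 223.5]
plug [231.1 216.6] [256.8 227.9]
rim [229.2 225.7] [259.5 239.6]
lidtop [230.6 198.9] [255.9 209.2]
top green 70 [290 247] [305 267]
```

```bash
python3 - <<'E'
from h import *
c=ctrl.get_image("top").astype(int)
def cls(p):
    r,g,b=p
    if g-r>8: return 'G'
    if max(p)<60: return 'k'
    if r-b>60 and r>100: return 'o' if r-g>50 else 'y'
    if abs(r-g)<25 and abs(g-b)<30: return 's' if r>120 else 'd'
    return '.'
print("u from 276")
for v in range(226,290,2): print(v,''.join(cls(p) for p in c[v,276:346]))
a=np.linspace(0,2*np.pi,60)
for nm,z,r in(("flange",145,36),("rim",102,37),("lidtop",177,30)):
    p=proj("top",np.c_[440.3+r*np.cos(a),-78+r*np.sin(a),0*a+z]);print(nm,p.min(0).round(1),p.max(0).round(1))
E
```

```text
u from 276
226 yyyyyyyyyyyyyyyyyyydkkkddssssssddsddddddssssssssssssssssssssssssssssss
228 yyyyyyyyyyyyyyyyyyydkkkdddsss.sdddddddddsdssssssssssssssssssssssssssss
230 yyyyyyyyyyyyyyyyyyy.kkkddds.s.sddddddddddsdsssssssssssssssssssssssssss
232 yyyyyyyyyyyyyyyyyyy.kkkdddsssssdddddddddddddssssssssssssssssssssssssss
234 yyyyyyyyyyyyyyyyyyydkkkdddsssssdddddddddddssssssssssssssssssssssssssss
236 yyyyyyyyoooooy....dkGGkdddssssddddddddddddsdssssssssssssssssssssssssss
238 oooooooooooooo....kkGkkddddssdddddddddddddddssssssssssssssssssssssssss
240 ooooooooooooooo..dkkkkkdkddsddddddddddddddsddsssssssssssssssssssssssss
242 oooooooooooooooydkkkkkkdkddddddddddddddddddddsssssssssssssssssssssssss
244 oooooooooooooooodkdkkkkddddddddddddddddddddddsssssssssssssssssssssssss
246 ooooooooooooooodkddkkkkkkdddddddddddddddddddddssssssssssssssssssssssss
248 ooooooooooooo.kkkddGGGkkkdddddddddddddddddddddssssssssssssssssssssssss
250 .............kkkkddkGGGkkkdddddddddddddddddddddsssssssssssssssssssssss
252 ...........kkkGGkddkGGGGkkddddddddddddddddddddddssssssssssssssssssssss
254 ...k........dkGGkdddkGGGkkddddddddd
[... 712 characters left out ...]
74 ...............................ddddddddddddddddddddddsssssssssssssssss
276 ...............ddddddddddddddddddddddddddddddddddddddsssssssssssssssss
278 d.dddddddddddddddddddddddddddddddddddddddddddddddddddddsssssssssssssss
280 ddddddddddddddddddddddddddddddddddddddddddddddddddddddssssssssssssssss
282 dddddddddddddddddddddddddddddddd..dddddddddddddddddddsdsssssssssssssss
284 dddddddddddddddddddddddddddddddd.ysddddddddddddddddddddsdsssssssssssss
286 ddddddddddddddddddddddddddddddddyy.dddddddddddddddddddddssssssssssdddd
288 ddddddddddddddddddddddddddddddddyyyddddddddddddddddddddddssddddddGGGGG
flange [291.  231.4] [323.8 264. ]
rim [289.9 233.7] [322.4 266.1]
lidtop [294.4 232. ] [322.4 259.9]
```

```bash
python3 - <<'E'
from h import *
from scipy.optimize import least_squares
def fit(pts,z,r):
    P=plane("top",[(276+u,v) for v,u in pts],z)[:,:2]
    f=least_squares(lambda c:np.hypot(*(P-c).T)-r,[440,-78]); return f.x.round(1),f.fun.round(1)
print("flange",fit([(248,16.5),(250,16.7),(252,16.5),(254,16.7),(256,17.5),(258,18.5),(260,20.3),(262,22.3),(264,27)],144,36))
print("rim",fit([(250,13.),(252,12.8),(254,13),(256,13.5),(258,14.3),(260,15),(262,16),(264,18),(266,20.5)],102,37))
print("lid",fit([(248,18.7),(250,19.5),(252,19.5),(254,20.3),(256,21.3)],177,30))
E
```

```text
flange (array([437. , -80.8]), array([-0.5, -1. , -0. ,  0.6,  0.5,  0.7,  0.1,  0.3, -1.1]))
rim (array([434.7, -75.9]), array([ 0.2,  0.3,  0.1, -0.3, -0.6, -0.1,  0.4,  0. ,  0.1]))
lid (array([435.4, -79.4]), array([ 0.6, -0.8,  0.1, -0. ,  0.2]))
```

Emit:
{"api": "carry_out", "payload": {
  "deltas": [0,0,0,0.002,0.001,0,1,0,0,0,0.0016,0.0005,0,1,0,0,0,0,0,0.008,1,0,0,0,0,0,0.01,1,0,0,0,0,0,0.006,1,0,0,0,0,0,0,1,0,0,0,0,0,0,1]
}}

```text
clock: 19.25
eef_pos: [441.4, -74.7, 139.5]
tool_rot: [3.141, 0.0, 1.718]
force: [-0.7, 0.0, -3.1]
width: 13.2
gripper_force: 58.7
```

Emit:
{"api": "carry_out", "payload": {
  "deltas": [0,0,0,0,0,0.002,1,0,0,0,0,0,0.002,1,0,0,0,0,0,0,1]
}}

```text
clock: 19.62
eef_pos: [441.2, -74.7, 135.4]
tool_rot: [-3.141, -0.0, 1.718]
force: [0.0, -0.1, -2.3]
width: 13.6
gripper_force: 58.7
```

```bash
python3 g.py 442 -76 124 98.4; python3 -c "
from cell import ctrl; s=ctrl.read_state(); print(s['torque'].round(2))"
```

```text
t 19.625 pos [441.2 -74.7 135.4] rot [-179.99   -0.     98.42] q [ 0.32  0.47 -0.29  2.13  0.24  0.58 -0.  ] F [ 0.  -0.1 -2.3] w 13.6 58.72117122751661
rotvec [-0.01 -0.    0.02] shift in tool [-1.4  0.6 11.4] in target axes [-1.4  0.6 11.4]
[-0.01 -0.02 -0.01]
```

Moved y +4.8 in effect. Going on down in small steps while watching the force.

Emit:
{"api": "carry_out", "payload": {
  "deltas": [0,0,0,0,0,0.0015,1,0,0,0,0,0,0.0015,1,0,0,0,0,0,0,1]
}}

```text
clock: 20.0
eef_pos: [441.5, -74.7, 132.5]
tool_rot: [3.141, 0.0, 1.718]
force: [0.7, -0.5, -1.6]
width: 13.5
gripper_force: 58.8
```

Emit:
{"api": "carry_out", "payload": {
  "deltas": [0,0,0,0,0,0.001,1,0,0,0,0,0,0.001,1,0,0,0,0,0,0,1]
}}

```text
clock: 20.38
eef_pos: [442.1, -75.3, 131.0]
tool_rot: [3.14, 0.001, 1.717]
force: [1.4, -2.8, 3.8]
width: 13.3
gripper_force: 59.5
```

```bash
python3 g.py 442 -76 124 98.4; python3 -c "
from cell import ctrl; s=ctrl.read_state(); print(s['torque'].round(2))"
```

```text
t 20.375 pos [442.1 -75.3 131. ] rot [1.7991e+02 6.0000e-02 9.8400e+01] q [ 0.31  0.47 -0.29  2.13  0.25  0.57 -0.01] F [ 1.4 -2.8  3.8] w 13.3 59.450273294351064
rotvec [ 0.09  0.06 -0.  ] shift in tool [-0.7 -0.3  7. ] in target axes [-0.7 -0.2  7. ]
[-0.63 -0.2  -0.01]
```

Contact on the taper pushes towards +x, −y, so I'll follow it.

Emit:
{"api": "carry_out", "payload": {
  "deltas": [0,0,0,-0.0017,0.0008,0,1,0,0,0,0,0,0.001,1,0,0,0,0,0,0,1]
}}

```text
clock: 20.75
eef_pos: [441.8, -75.9, 129.1]
tool_rot: [-3.141, -0.001, 1.718]
force: [-0.1, 0.3, -2.5]
width: 13.3
gripper_force: 58.7
```

Emit:
{"api": "carry_out", "payload": {
  "deltas": [0,0,0,0,0,0.001,1,0,0,0,0,0,0.001,1,0,0,0,0,0,0,1]
}}

```text
clock: 21.12
eef_pos: [442.1, -76.1, 127.4]
tool_rot: [-3.141, -0.0, 1.718]
force: [-0.7, -0.3, -2.9]
width: 13.1
gripper_force: 58.7
```

```bash
python3 g.py 442 -76 124 98.4; python3 -c "
from cell import ctrl; s=ctrl.read_state(); print(s['torque'].round(2))"
```

```text
t 21.125 pos [442.1 -76.1 127.4] rot [-1.7998e+02 -1.0000e-02  9.8430e+01] q [ 0.31  0.48 -0.29  2.13  0.25  0.56 -0.01] F [-0.7 -0.3 -2.9] w 13.1 58.73242858797312
rotvec [-0.02 -0.01  0.03] shift in tool [ 0.1 -0.1  3.4] in target axes [ 0.1 -0.1  3.4]
[-0.04 -0.1  -0.02]
```

Free again. Continue to home (reported z ≈ 124).

Emit:
{"api": "carry_out", "payload": {
  "deltas": [0,0,0,0,0,0.001,1,0,0,0,0,0,0.001,1,0,0,0,0,0,0,1]
}}

```text
clock: 21.5
eef_pos: [442.2, -76.2, 125.4]
tool_rot: [-3.141, -0.0, 1.718]
force: [-1.3, 0.3, -2.9]
width: 13.4
gripper_force: 58.7
```

Emit:
{"api": "carry_out", "payload": {
  "deltas": [0,0,0,0,0,0.001,1,0,0,0,0,0,0.0005,1,0,0,0,0,0,0,1]
}}

```text
clock: 21.88
eef_pos: [442.1, -76.3, 124.1]
tool_rot: [-3.141, 0.0, 1.718]
force: [-1.7, -0.3, -0.1]
width: 13.4
gripper_force: 59.0
```

```bash
python3 g.py 442 -76 124 98.4; python3 -c "
from cell import ctrl; s=ctrl.read_state(); print(s['torque'].round(2))"
```

```text
t 21.875 pos [442.1 -76.3 124.1] rot [-1.7998e+02  1.0000e-02  9.8420e+01] q [ 0.31  0.49 -0.28  2.13  0.25  0.55 -0.01] F [-1.7 -0.3 -0.1] w 13.4 59.01239337050356
rotvec [-0.02  0.01  0.02] shift in tool [ 0.3 -0.1  0.1] in target axes [ 0.3 -0.1  0.1]
[-0.11  0.21  0.09]
```

Emit:
{"api": "carry_out", "payload": {
  "deltas": [0,0,0,0,0,0.001,1,0,0,0,0,0,0,1]
}}

```text
clock: 22.12
eef_pos: [442.2, -76.4, 124.0]
tool_rot: [3.142, 0.001, 1.718]
force: [-3.4, -0.8, 12.8]
width: 13.3
gripper_force: 60.3
```

Seated (12.8 N with no further travel). Release.

Emit:
{"api": "carry_out", "payload": {
  "deltas": [0,0,0,0,0,-0.001,1,0,0,0,0,0,0,0.3,0,0,0,0,0,0,-0.2,0,0,0,0,0,0,-0.6,0,0,0,0,0,0,-1,0,0,0,0,0,0,-1,0,0,0,0,0,0,-1,0,0,0,0,0,0,-1,0,0,0,0,0,0,-1]
}}

```text
clock: 23.25
eef_pos: [442.3, -76.2, 124.0]
tool_rot: [3.142, 0.0, 1.718]
force: [0.5, -0.4, 1.2]
width: 85.0
gripper_force: 0.0
```

```bash
python3 g.py 442 -76 86 98.4; python3 - <<'E'
from h import *
c=ctrl.get_image("side").astype(int)
def cls(p):
    r,g,b=p
    if g-r>8: return 'G'
    if max(p)<60: return 'k'
    if abs(r-g)<22 and abs(g-b)<25: return 's' if r>110 else 'd'
    if r-b>70 and r>100: return 'y'
    return '.'
for v in range(190,250,2): print(v,''.join(cls(p) for p in c[v,216:280]))
a=np.linspace(0,2*np.pi,60)
for nm,z,r in(("lidtop",138,30),("flange",106,36),("rim",102,37)):
    p=proj("side",np.c_[442+r*np.cos(a),-76.5+r*np.sin(a),0*a+z]);print(nm,p.min(0).round(1),p.max(0).round(1))
print("tips 34?",proj("side",[442-45,-76-6,158]),proj("side",[442+45,-76+6,158]))
E
```

```text
t 23.25 pos [442.3 -76.2 124. ] rot [180.     0.    98.42] q [ 0.31  0.49 -0.28  2.13  0.25  0.55 -0.01] F [ 0.5 -0.4  1.2] w 85.0 0.0
rotvec [0.   0.   0.02] shift in tool [ 0.3 -0.3 38. ] in target axes [ 0.3 -0.3 38. ]
190 kkkkkkkkkkkkkkddddddd.yyyyysssssss.s..s..s..sskddddddddddddks...
192 kkkkkkkkkkkkdddddddd.yyyyy.sssss...s..sssssssssddddddkdsss......
194 dddkkkkkkkkdddddddd.yyyyyyysddds.y..sGGGGGGGddGddddddss...ss....
196 dddddkkddddddddddd.yyyyyyy.sddds.ys.ssGGGGGGGGdddddds.sss..s.s.s
198 dddddkkdddkdddddd..yyyyyyyysddd.yy...ssssssssssdddddds...ss.....
200 dddddkkdddkdd.ddd.yy.yyyyyy.ddd.yyyy.ssssssssssddsdddsssssssssss
202 dd...dkkdddddddd.yyyyy.yyyy.dddsyy....sssssssssddsddd.yyyyyyyyyy
204 ddddddkdddddddd.yyyyyy.ss..sdsdsssssy.sssssssssddsddd.yyyyyyyyyy
206 ddddddkkdddd...yyyyyyy.sssssddd.ssssddsssssssssddsdd.yyyyyyyyyyy
208 ddddddddddddd.yyyyyyyy.sss.......sss.ddssssssssddd.yyyyyyyyyyyyy
210 ddddddd.ddddd.yyyyyyyyy.ss.......ss.yyyyyyy.yyyyyyyyyyyyyyyyyyyy
212 dddddddddddd.yyyyyyyy.dsss...y...ssd.yyyyyyyyyyyyyyyyyyyyyyyyyyy
214 ddddddddddd.yyyyyyyyy..ddd.......ddd.yyyyyyyyy
[... 662 characters left out ...]
ddddGGGGGGGGGGGGGGGGGsssssG.yyyyyyyyyyyyyyyyyy
236 yy.yyyyyyyyyyyy.GGsssssssssssssssssssssssGGGG.yyyyyyyyyyyyyyyyyy
238 yyyyyyyyyyyyyyy.ddGGGGGdssssssssssddGGGGGGddG.yyyyyyyyyyyyyyyyyy
240 y.yyyyyyyyyyyyyydGdddddGGGGGGGGGGGGGddGGddddG.yyyyyyyyyyyyyyyyyy
242 .yyyyyyyyyyyyyyyddddGddGdGGdGGGGGGGGGdGGGdddG.yyyyyyyyyyyyyyyyyy
244 yyyyyyyyyyyyyyyy.ddddGdGdddGGGGGGGdGGGGGdGddd.yyyyyyyyyyyyyyyyyy
246 yyyyyyyyyyyyyyyy.ddddddGdGdGGGddGdGGdGdGGdddd.yyyyyyyyyyyyyyyyyy
248 yyyyyyyyyyyyyyyy.dddddddGGGGdGddGGGGGGGGGdddddyyyyyyyyyyyyyyyyyy
lidtop [232.1 213.7] [257.1 224.5]
flange [230.2 224.2] [259.8 237.7]
rim [229.9 225.5] [260.3 239.4]
tips 34? [[225.31377239 211.84602134]] [[263.31283131 210.81375016]]
```

Both lids are home: steel flange flush on the rim at side rows 234-238, lid centre u 245.7 against tin 246.2. The open fingertips clear the lid's sides. Lower around the outer lid and pinch.

Emit:
{"api": "carry_out", "payload": {
  "deltas": [0,0,0,0,0,0.006,-1,0,0,0,0,0,0.01,-1,0,0,0,0,0,0.01,-1,0,0,0,0,0,0.008,-1,0,0,0,0,0,0.005,-1,0,0,0,0,0,0.002,-1,0,0,0,0,0,0,-1]
}}

```text
clock: 24.18
eef_pos: [442.4, -76.2, 83.0]
tool_rot: [3.142, -0.0, 1.718]
force: [0.3, -0.1, -0.4]
width: 85.4
gripper_force: 0.0
```

```bash
python3 g.py 442 -76 83 98.4
```

```text
t 24.175 pos [442.4 -76.2  83. ] rot [180.    -0.    98.43] q [ 0.27  0.56 -0.24  2.17  0.3   0.44 -0.05] F [ 0.3 -0.1 -0.4] w 85.4 0.0
rotvec [ 0.   -0.    0.03] shift in tool [ 0.3 -0.3 -0. ] in target axes [ 0.3 -0.3 -0. ]
```

Emit:
{"api": "carry_out", "payload": {
  "deltas": [0,0,0,0,0,0,-0.6,0,0,0,0,0,0,-0.4,0,0,0,0,0,0,-0.2,0,0,0,0,0,0,0,0,0,0,0,0,0,1,0,0,0,0,0,0,1,0,0,0,0,0,0,1]
}}

```text
clock: 25.05
eef_pos: [442.6, -76.3, 83.9]
tool_rot: [3.141, 0.001, 1.718]
force: [-1.2, 0.6, 8.3]
width: 58.7
gripper_force: 62.1
```

```bash
python3 g.py 442 -76 83 98.4
```

```text
t 25.05 pos [442.6 -76.3  83.9] rot [1.7994e+02 4.0000e-02 9.8440e+01] q [ 0.27  0.56 -0.24  2.17  0.3   0.44 -0.05] F [-1.2  0.6  8.3] w 58.7 62.14618885656819
rotvec [0.06 0.04 0.04] shift in tool [ 0.4 -0.6  0.9] in target axes [ 0.4 -0.5  0.9]
```

Emit:
{"api": "carry_out", "payload": {
  "deltas": [0,0,0,0,0,-0.002,1,0,0,0,0,0,-0.004,1,0,0,0,0,0,-0.008,1,0,0,0,0,0,-0.01,1,0,0,0,0,0,-0.012,1,0,0,0,0,0,-0.015,1,0,0,0,0,0,-0.015,1,0,0,0,0,0,-0.015,1,0,0,0,0,0,-0.012,1,0,0,0,0,0,-0.007,1,0,0,0,0,0,0,1,0,0,0,0,0,0,1]
}}

```text
clock: 26.55
eef_pos: [441.9, -76.3, 182.7]
tool_rot: [-3.141, -0.0, 1.718]
force: [-0.4, -1.2, -0.5]
width: 59.1
gripper_force: 64.3
```

```bash
python3 g.py 442 -76 83 98.4; python3 - <<'E'
from h import *
c=ctrl.get_image("side").astype(int)
def cls(p):
    r,g,b=p
    if g-r>8: return 'G'
    if max(p)<60: return 'k'
    if abs(r-g)<22 and abs(g-b)<25: return 's' if r>110 else 'd'
    if r-b>70 and r>100: return 'y'
    return '.'
for v in range(174,244,2): print(v,''.join(cls(p) for p in c[v,216:280]))
E
```

```text
t 26.55 pos [441.9 -76.3 182.7] rot [-1.7995e+02 -1.0000e-02  9.8420e+01] q [ 0.36  0.39 -0.33  2.07  0.19  0.71  0.05] F [-0.4 -1.2 -0.5] w 59.1 64.25764110172167
rotvec [-0.05 -0.01  0.02] shift in tool [ 0.2  0.2 99.7] in target axes [ 0.2  0.1 99.7]
174 dddddddkkkkkkkkdddddddddddd..yyyyyy.s...sddddkss....sssss......s
176 d....d.ddkkkdddddddsd..dddd........ss.s.sddddks..s.s.s.s..ss....
178 kdddd....dkkdddkdddddGGGGGGGGGGGGGGGGssssddddks.s.ss.s.s....s.s.
180 ddddddddddkkdddkdGGGGGGGdGGGGGGGGdGdGGGGdddddks.s......s.sss...s
182 dddddddddkkkdddkGGGGGGGGGGGGGGGGGdGGdddGdddddks.s.s..s..s.ss....
184 dddd.dddddkkddddGGGGGGGGGGGdGGddGGGGGdGGdddddddss..ssss.s.....s.
186 ddddddddddkkdddddGGGGGGGGGGGGGGGGGGGGdGGdddddds.ss.s...s..s...s.
188 dddddddddddddddddGGGGGGGGGGGGGGGGGGGGGGGddds.s.s........s.ss....
190 ddddddddddddddddGGGGGGGGGGGGGGGGGGGGGGGdGs..s...........s......s
192 ddddddddddddddddkGGGGGGGGGGGGGGGGGGGGGdGdssssssss.s...s.......s.
194 dddd.dddddd.dddddGGGGGGGGGGGGGGGGGGGGGddGGGGddGGGG.....sss.s...s
196 dddddddddddddddddddGGGGGGGGGGGGGGGGGGGGGdGGGGGGGGs......s.s.s.s.
198 dddddddddd.ddd
[... 868 characters left out ...]
yyyyyyyyyy
224 dddddd..yyyyyyyyyyyyyyyyyyy..y.......yyyyyyyyyyyyyyyyyyyyyyyyyyy
226 dddddd.yyyyyyyyyyyyy.sddddd.yyy..dddddds..yyyyyyyyyyyyyyyyyyyyyy
228 kkkkd.yyyyyyyyyyy.ddddddddd......dddddddddd.yyyyyyyyyyyyyyyyyyyy
230 yy.k.yyyyyyyyyy.sddddddddddds..sdddddddddddds.yyyyyyyyyyyyyyyyyy
232 yyyy.yyyyyyyyyy.dddddddddddddddddssssssssssss.yyyyyyyyyyyyyyyyyy
234 yyy.yyyyyyyyyyy.dssssdddddssssssssssssssssssG.yyyyyyyyyyyyyyyyyy
236 yy.yyyyyyyyyyyy.GGssssssssssssssssssssssdGGGG.yyyyyyyyyyyyyyyyyy
238 yyyyyyyyyyyyyyy.ddGGGGGddsssssssssddGGGGGGdGd.yyyyyyyyyyyyyyyyyy
240 yyyyyyyyyyyyyyyyddGddddGGGGGGGGGGGGGddGGGdddd.yyyyyyyyyyyyyyyyyy
242 .yyyyyyyyyyyyyyyddddddGdGdGGGdGGGGddddddGGddG.yyyyyyyyyyyyyyyyyy
```

The outer lid hangs level ~100 mm up, and the inner lid with its knob is home with its flange on the rim. Handing in.

```bash
python3 -c "
from cell import ctrl; print(ctrl.finish_job())"
```

```text
the job is handed in; nothing more can be done
None
```

I handed the job in at 26.6 s (no verdict came back): the shovel hangs on the hook, the inner lid is home in the tin, and the outer lid is held level about 100 mm above it.

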